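Stacking the stepped bowl support

ROBOT

A 7-joint arm with a two-finger parallel gripper is mounted at the origin on the work surface. World frame = base frame: x ahead of the robot, y to its left, z up, the work surface at z = 0. Lengths are in m, angles in rad, forces in N, time in s.
With the tool pointing down it reaches from about 0.4 to 0.85 m from the base axis. Payload 4.5 kg.
Tool frame: the origin (TCP) lies where the fingers leave the gripper's body, on its centre line; the fingertips stand 64 mm ahead of it and the grasp point (between the pads) lies 45 mm ahead of it; z points along the fingers, y is the line along which they close (so a half turn about z gives the same grasp; the last joint's range is limited). The gripper opens to 88 mm and grips with 3 to 60 N. Pads are 18 mm wide; open, the fingers measure 123 mm over their backs; the gripper's body (75 mm by 187 mm) begins 45 mm behind the grasp point.
Start: joints at [-1.074, 0.689, -0.195, 1.565, 0.157, 0.902, -0.215], TCP at [0.279, 0.559, 0.303] pointing down, gripper open.
Joint ranges: [-3.01, 3.01], [-0.46, 2.08], [-1.47, 1.51], [0.13, 2.56], [-1, 4.14], [0.04, 2.09], [-2.66, 2.66]. Speed limits (rad/s): [2.57, 2.57, 3.14, 3.14, 3.14, 3.14, 3.14].

INTERFACE

Orientations are given as a unit quaternion [x, y, z, w].
In Python, from plant import r gives the robot as it stands.
- The arm moves only by the tool play_rows, never from a script. Its arguments are lists of equal length, an entry for each row: "translation": the shift along the tool's x, y, z in m, a list of three; "delta_rot": the turn, a rotation vector about the tool's x, y, z in degrees, a list of three; "grip": the opening, from -1 (shut) to 1 (fully open). In form: {"translation": [[x, y, z], ...], "delta_rot": [[rx, ry, rz], ...], "grip": [grip, ...]}. A call has 1 to 20 rows; each row shifts and turns the commanded pose from where the row before left it, along the tool's axes as they then stand; what a row does not reach is not made up. A row lasts 1/8 s, in which the tool goes at most 62.5 mm and 10.7 degrees, less where a joint would pass 70% of its speed; a pose out of reach is approached as far as the arm can. A call with a gripper value outside its range is refused whole. The fingers move at their own pace and stop on an object; "squeeze" is the grip in N (left out, the last holds). Time passes only in rows, so rows that do not move let the fingers close. It gives the time, the measured TCP pose, the force, the opening and the grip force at its end, in the units of the state.
- r.get_state(): the state, without advancing time (a new reading comes with each control period).
- r.snapshot(name): name is "scene" or "top" or "wrist"; returns the picture (420x560x3 uint8, blue, green, red); there is no depth.
- r.get_calibration(name): a dict with "intrinsics" (3x3 intrinsics, pixels), "eye" and "rotation" of the camera in the world. Camera axes: x right, y up, looking along -z (the intrinsics and any distortion apply to the point x, -y, -z); pixel columns grow to the right and rows downward; lengths in m; the calibration is good to about 2 mm. The wrist camera is an equidistant fisheye: a pixel r from the principal point sees the ray r / f radians off the axis. A picture is of the moment at which its call begins: read the wrist's pose just before it. get_calibration takes no time and is no camera call; for the wrist camera it gives the pose at the moment of the call.
- r.finish_job(): hands the job in; it is judged then, once.
Trained networks look in the newest picture that a camera, given by its name, has taken for a name from the list of things; names that differ only in an ending like _2 or _b are one class to them, and where a whole thing is asked for, a point or a joint stands for the part that bears it (a point fixed in the world has none). Each returns a list of dicts, best first, with "confidence" (0 to 1); they miss things now and then, are a little off and sometimes report something else, mostly with a low value. They report only what shows in the picture. A call takes as long as a camera call. They do not tell look-alikes from the thing itself.
- r.look_for(camera, target): "point" ([x, y, z] in m, in world coordinates, good to about 4 mm: the middle of the surface that is visible of it).
- r.silhouettes(camera, target): "pixels" (420x560 bool, what is visible of it).
The state is a dict: "clock": time; "q": joint angles; "qd": joint speeds; "joint_torque": joint torques, N m; "tool_pos": TCP position; "eef_rot": TCP orientation; "contact_force": force on the tool from outside, world axes, zero at the start; "moment": the same for the moment, N m; "opening": opening from 0.0 (shut) to 1.0 (fully open); "finger_force": force on a finger pad.
Only numpy, scipy, OpenCV 4.12 (cv2) and the standard library are available. Lean on these libraries where they do the work, as an engineer would, in place of code of your own. Each camera call takes 0.05 s, during which the arm holds its last target. There are 200 camera calls.

TASK

Build the stepped support for the bronze bowl: thread the three plastic rings onto the brass post of the stand, the widest first, then the middle one, then the smallest on top. Lower each ring gently until it is fully home on what lies beneath and let go of it before you fetch the next; never let one drop down the post or force it where it will not go (the post stands a little off the middle of its base, so feel for it). Leave the bowl, the bottle and the jar alone.

Things in the scene. Friction and masses are not known exactly. Their poses are not given: they have to be found in the camera images.
- stand: Fixed stand: round grey base, 110 mm wide, 12 mm high; on it a small cross slide (to 23 mm) with a round steel shoulder and upright brass post. Origin: centre of the base's underside, on the table; z up. Shoulder and post together are sprung: pushed down they give from about 4 N, 2.5 N per mm, at most 8 mm. Keep any push on the stand below 20 N.
- seat (a point): Point on the base's own axis, 30 mm above the table, level with the flat top of the steel shoulder (30 mm diameter) on which the rings are stacked: their undersides are 30, 44 and 58 mm above the table when home. The shoulder is concentric with the post, so it too stands off this point.
- top (a point): Point on the base's own axis, 80 mm above the table, level with the flat top of the post (18 mm diameter, 1 mm rounded edge). The post's true axis is 3 to 6 mm off this point, in a direction that differs each time and is not measured; it is firm sideways and stays so while you work. The rings' bore is 3 mm wider: a ring goes over only within about 1.5 mm of centred.
- board: Fixed white foam board, 170 x 360 mm, 20 mm thick, on which the rings lie at first. Origin: centre of its underside; long side along its y.
- ring_wide: Blue plastic ring lying flat, outside diameter 60 mm, bore 21 mm, 14 mm thick, 72 to 126 g, plain square edges. Origin: centre of its underside; z up along its axis when flat.
- ring_middle: Orange plastic ring lying flat, outside diameter 48 mm, bore 21 mm, 14 mm thick, 48 to 84 g, plain square edges. Origin: centre of its underside; z up along its axis when flat.
- ring_small: Green plastic ring lying flat, outside diameter 36 mm, bore 21 mm, 14 mm thick, 32 to 56 g, plain square edges. Origin: centre of its underside; z up along its axis when flat.
- bowl: Patinated green bronze bowl, rim diameter 150 mm, 80 mm high, stands free; to be left alone. Origin: centre of its underside.
- bottle: Amber bottle with blue cap, 56 mm diameter, 130 mm high; to be left alone. Origin: centre of its underside.
- jar: White jar with black lid, 56 mm diameter, 60 mm high; to be left alone. Origin: centre of its underside.
Things that resemble listed ones, but are neither listed nor needed, are in the scene too. Leave any grey look-alike of the ring_middle alone. Several things have the shape of the ring_wide; the one meant has the colours described above.

How it is judged:
On the way, in this order (a step that is already met when the one before it is completed fails the run):
1. the widest ring is threaded on the post, fully home and let go (z of ring_wide in the frame of stand between 0.027 and 0.033 m and horizontal distance between ring_wide and stand below 0.013 m and angle between ring_wide's own z axis and vertical below 0.1 rad and contact force between the fingers and ring_wide below 0.2 N), for 0.2 s.
2. the middle ring is threaded on the post, fully home and let go (z of ring_middle in the frame of stand between 0.041 and 0.047 m and horizontal distance between ring_middle and stand below 0.013 m and angle between ring_middle's own z axis and vertical below 0.1 rad and contact force between the fingers and ring_middle below 0.2 N), for 0.2 s.
3. the smallest ring is threaded on the post, fully home and let go (z of ring_small in the frame of stand between 0.055 and 0.061 m and horizontal distance between ring_small and stand below 0.013 m and angle between ring_small's own z axis and vertical below 0.1 rad and contact force between the fingers and ring_small below 0.2 N), for 0.2 s.
At the end, for the whole second after the job is handed in: All three rings lie on the post, flat (within 0.1 rad), at rest and released: the widest on the shoulder, its underside 30 mm above the table, the middle one on it at 44 mm, the smallest at 58 mm, each within 3 mm in height and 13 mm of the base's axis (all of step 1 and all of step 2 and all of step 3 and linear speed of each of ring_wide, ring_middle, ring_small below 0.02 m/s); the robot touches nothing.
It fails at once if the stand or its post is pushed with more than 22 N (contact force between stand and anything else above 22 N).
It fails at once if a ring drops down the post (faster than 0.4 m/s on the post) ((linear speed of ring_wide above 0.4 m/s and horizontal distance between ring_wide and stand below 0.013 m and z of ring_wide in the frame of stand below 0.079 m) or (linear speed of ring_middle above 0.4 m/s and horizontal distance between ring_middle and stand below 0.013 m and z of ring_middle in the frame of stand below 0.079 m) or (linear speed of ring_small above 0.4 m/s and horizontal distance between ring_small and stand below 0.013 m and z of ring_small in the frame of stand below 0.079 m)).
It fails at once if the bowl, the bottle or the jar is moved by more than 20 mm or tipped (distance of any of bowl, bottle, jar from where it was at the start of the episode above 0.02 m or angle between any of bowl, bottle, jar's own z axis and vertical above 0.3 rad).
It also fails if it takes over 72 s, if anything falls off the work surface, if the arm or the gripper's body presses on something with over 40 N, if the wrist force passes 120 N, or if a joint passes its speed limit or range.

## Working session

There is one attempt and no reset: what is moved stays moved. The work goes in short steps, Python scripts to look and compute and a tool call to move; the robot and the scene stay as the last step left them, time stands still between calls to the robot, and variables do not carry over. Pictures are saved under pics/ and viewed, at most 10 in all, crops included, and the job is handed in when it is done.

Besides the shell and the picture viewer there is one more tool, called after "Request:" in YAML: its name, and indented under it one key for each argument. play_rows: Moves the arm, as the interface text tells. Its arguments: {"type":"object","properties":{"translation":{"type":"array","items":{"type":"array","items":{"type":"number"}}},"delta_rot":{"type":"array","items":{"type":"array","items":{"type":"number"}}},"grip":{"type":"array","items":{"type":"number"}},"squeeze":{"type":"number"}},"required":["translation","delta_rot","grip"]}

```bash
ls; mkdir -p pics; python3 - <<'E'
from plant import r
import cv2,numpy as np
print(r.get_state())
a=r.snapshot("scene");b=r.snapshot("top")
cv2.imwrite("pics/a.png",a);cv2.imwrite("pics/b.png",b)
for c in("scene","top"):
  print(c,r.get_calibration(c))
  for t in("stand","ring_wide","ring_middle","ring_small","bowl","bottle","jar","board","top"):
    print(t,[(np.round(d["point"],3).tolist(),round(d["confidence"],2)) for d in r.look_for(c,t)])
E
```

```text
pics
{'clock': 0.0, 'q': array([-1.07419773,  0.68997924, -0.19451914,  1.56632073,  0.15732673,
        0.90250929, -0.21511643]), 'qd': array([-0.00051306,  0.00154348, -0.00079918,  0.00182167,  0.00080861,
       -0.00133131,  0.00059162]), 'joint_torque': array([-7.39701372e-04, -5.27556109e+01, -1.26685180e+00, -1.53430867e+01,
       -5.25419635e-02,  6.58480873e-03,  1.77500128e-04]), 'tool_pos': array([0.27884686, 0.55878036, 0.30191924]), 'eef_rot': array([ 2.29297962e-01,  9.73355852e-01, -9.00846436e-04, -1.34749206e-04]), 'contact_force': array([-0.15430679, -0.80544383,  0.35659081]), 'moment': array([-0.03843978,  0.02419083, -0.0250294 ]), 'finger_force': 0.0, 'opening': 0.9996227778163556}
scene {'intrinsics': array([[410.67065274,   0.        , 278.76237129],
       [  0.        , 410.67065274, 208.74814571],
       [  0.        ,   0.        ,   1.        ]]), 'eye': array([ 1.22111042, -0.33875679,  0.55469107]), 'rotation': array([0.40571636, 0.24795038, 0.43759019, 0.7631708 ])}
stand [([0.503, 0.136, 0.011], 0.73)]
ring_wide [([0.649, 0.028, 0.014], 0.98), ([0.
[... 410 characters left out ...]
  0.        , 386.79177033, 214.13484444],
       [  0.        ,   0.        ,   1.        ]]), 'eye': array([ 0.4294517 , -0.00087656,  0.85431941]), 'rotation': array([-0.06779025,  0.05093631,  0.70684948, -0.70226334])}
stand [([0.485, 0.143, 0.012], 0.72)]
ring_wide [([0.641, 0.03, 0.013], 0.98), ([0.582, -0.1, 0.031], 0.68), ([0.52, -0.34, 0.034], 0.37)]
ring_middle [([0.562, -0.227, 0.035], 0.79), ([0.732, -0.196, 0.015], 0.6)]
ring_small [([0.523, -0.338, 0.033], 0.73)]
bowl [([0.602, 0.403, 0.036], 0.68)]
bottle [([0.747, 0.025, 0.084], 0.73), ([0.533, -0.234, 0.02], 0.37)]
jar [([0.376, 0.294, 0.059], 0.97)]
board [([0.534, -0.232, 0.016], 0.66)]
top [([0.484, 0.142, 0.012], 0.86)]
```

View pics/a.png

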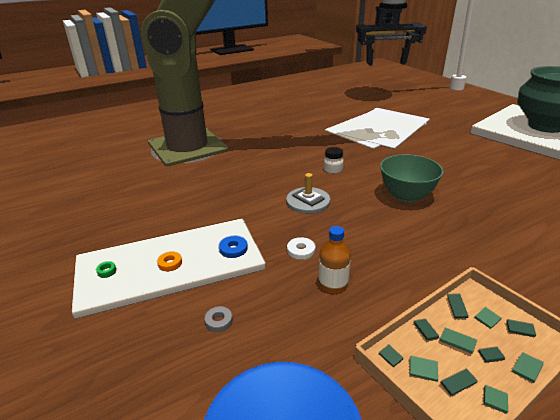

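View pics/b.png

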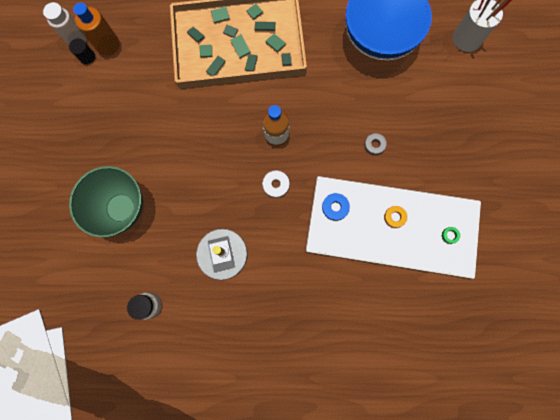

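The scene view shows the blue, orange and green rings at (233,246), (170,261) and (106,269), and the stand at (308,198). In the top view the rings are at (336,207), (396,217) and (451,235), and the post top is near (217,251).

```bash
cat > h.py <<'E'
from plant import r
import cv2,numpy as np
from scipy.spatial.transform import Rotation as R
HSV={"blue":((105,150,60),(125,255,255)),"orange":((8,190,150),(18,255,255)),"green":((50,150,60),(75,255,255)),"brass":((18,120,90),(32,255,255))}
def ray(c,cam,u,v):
    K=c["intrinsics"];x=(u-K[0,2])/K[0,0];y=(v-K[1,2])/K[1,1]
    if cam=="wrist":
        t=np.hypot(x,y);s=np.sin(t)/max(t,1e-9);d=np.array([x*s,-y*s,-np.cos(t)])
    else: d=np.array([x,-y,-1.])
    return np.array(c["eye"]),R.from_quat(c["rotation"]).apply(d/np.linalg.norm(d))
def proj(c,cam,P):
    K=c["intrinsics"];p=R.from_quat(c["rotation"]).inv().apply(np.asarray(P)-c["eye"]);x,y,z=p[...,0],-p[...,1],-p[...,2]
    if cam=="wrist":
        h=np.hypot(x,y)+1e-12;t=np.arctan2(h,z);x,y=x/h*t,y/h*t
    else: x,y=x/z,y/z
    return np.stack([K[0,0]*x+K[0,2],K[1,1]*y+K[1,2]],-1)
def blobs(im,col):
    m=cv2.inRange(cv2.cvtColor(im,cv2.COLOR_BGR2HSV),*map(np.array,HSV[col]))
    m=cv2.morphologyEx(m,cv2.MORPH_CLOSE,np.ones((3,3)))
    n,l,s,ce=cv2.connectedComponentsWithStats(m)
    return [(int(s[i,4]),np.round(ce[i],1).tolist(),s[i,:4].tolist()) for i in np.argsort(-s[1:,4])[:4]+1]
def onplane(c,cam,uv,z):
    e,d=ray(c,cam,*uv);return e+d*(z-e[2])/d[2]
def tri(rs):
    A=sum(np.eye(3)-np.outer(d,d) for e,d in rs);b=sum((np.eye(3)-np.outer(d,d))@e for e,d in rs)
    p=np.linalg.solve(A,b);return p,[np.linalg.norm(np.cross(p-e,d)) for e,d in rs]
def rows(goal,yaw=None):
    "tool-frame shift to world goal"
    s=r.get_state();q=R.from_quat(s["eef_rot"]);return q.inv().apply(np.array(goal)-s["tool_pos"])
E
python3 - <<'E'
from h import *
a=cv2.imread("pics/a.png");b=cv2.imread("pics/b.png")
for c in HSV:
  print(c,blobs(a,c));print("   ",blobs(b,c))
ca,cb=r.get_calibration("scene"),r.get_calibration("top")
for n,pa,pb in(("blue",(233,246),(336,207)),("or",(170,261),(396,217)),("gr",(106,269),(451,235)),("post",(308.5,175),(217,251))):
  print(n,tri([ray(ca,"scene",*pa),ray(cb,"top",*pb)]))
s=r.get_state();print(R.from_quat(s["eef_rot"]).as_matrix().round(3), r.get_calibration("wrist"))
E
```

```text
blue [(6697, [282.3, 395.4], [204, 362, 157, 58]), (1586, [233.6, 14.0], [197, 0, 69, 31]), (486, [232.7, 246.4], [219, 236, 28, 22]), (422, [135.9, 36.8], [122, 10, 24, 58])]
    [(4001, [388.1, 24.2], [346, 0, 85, 58]), (468, [335.5, 206.4], [323, 193, 26, 27]), (226, [82.6, 12.2], [74, 3, 19, 20]), (135, [274.3, 112.0], [268, 106, 13, 13])]
orange [(258, [168.7, 259.9], [158, 252, 23, 18]), (217, [336.7, 252.9], [326, 245, 22, 16])]
    [(254, [88.9, 20.0], [75, 7, 25, 23]), (9, [389.2, 223.6], [386, 220, 8, 7]), (7, [400.6, 215.0], [399, 212, 3, 7]), (5, [395.0, 211.0], [393, 211, 5, 1])]
green [(214, [105.4, 269.0], [96, 262, 19, 16])]
    [(127, [450.9, 234.9], [443, 227, 17, 16])]
brass [(158, [168.6, 259.0], [158, 252, 22, 14]), (130, [308.3, 182.8], [305, 173, 7, 21]), (55, [380.2, 32.0], [366, 31, 28, 3]), (6, [410.5, 30.0], [408, 30, 6, 1])]
    [(259, [395.9, 216.3], [385, 206, 22, 21]), (91, [274.9, 16.4], [269, 11, 18, 12]), (52, [216.6, 249.8], [213, 246, 8, 8]), (49, [183.7, 45.2], [178, 43, 13, 7])]
blue (array([ 0.58520958, -0.10185614,  0.02582284]), [np.float64(0.0010339986899388367), np.float64(0.0010339986899388046)])
or (array([ 0.56233691, -0.22956044,  0.02515396]), [np.float64(0.0016980676478958485), np.float64(0.001698067647895831)])
gr (array([ 0.52210803, -0.34411685,  0.02616073]), [np.float64(0.0009846538762724635), np.float64(0.0009846538762725548)])
post (array([0.48795624, 0.14647195, 0.07595803]), [np.float64(0.0014153608707970203), np.float64(0.0014153608707970365)])
[[-0.895  0.446  0.   ]
 [ 0.446  0.895  0.   ]
 [ 0.     0.    -1.   ]] {'intrinsics': array([[325.1922621 ,   0.        , 278.94334836],
       [  0.        , 325.1922621 , 209.67595583],
       [  0.        ,   0.        ,   1.        ]]), 'eye': array([0.20676762, 0.59547882, 0.38400231]), 'rotation': array([-0.1329546 , -0.08259527,  0.51993218,  0.83974498])}
```

Request:
play_rows:
  translation:
    - [-0.031,-0.023,0]
    - [-0.031,-0.023,0]
    - [-0.031,-0.023,0]
    - [-0.031,-0.023,0]
    - [-0.031,-0.023,0]
    - [-0.031,-0.023,0]
    - [-0.031,-0.023,0]
    - [-0.031,-0.023,0]
    - [-0.031,-0.023,0]
    - [-0.031,-0.023,0]
    - [-0.031,-0.023,0]
    - [-0.031,-0.023,0]
    - [0,0,0]
    - [0,0,0]
  delta_rot:
    - [0,0,0]
    - [0,0,0]
    - [0,0,0]
    - [0,0,0]
    - [0,0,0]
    - [0,0,0]
    - [0,0,0]
    - [0,0,0]
    - [0,0,0]
    - [0,0,0]
    - [0,0,0]
    - [0,0,0]
    - [0,0,0]
    - [0,0,0]
  grip: [1,1,1,1,1,1,1,1,1,1,1,1,1,1]

```text
clock: 2.75
tool_pos: [0.4884, 0.147, 0.3028]
eef_rot: [0.229, 0.973, 0.0, -0.0]
contact_force: [-0.9, 1.0, 1.0]
opening: 0.999
finger_force: 0.0
```

```bash
python3 - <<'E'
from h import *
s=r.get_state();c=r.get_calibration("wrist");im=r.snapshot("wrist");cv2.imwrite("pics/w1.png",im)
print(s["tool_pos"],s["q"].round(2),s["contact_force"])
print("axis",R.from_quat(c["rotation"]).apply([0,0,-1]))
for z in(.08,.03,.0):print(z,proj(c,"wrist",[.488,.146,z]))
b=blobs(im,"brass");print(b)
for q in b[:2]:print(onplane(c,"wrist",q[1],.08))
E
```

```text
[0.48840604 0.14701211 0.3027869 ] [-0.22  0.54 -0.25  1.91  0.2   0.71  0.52] [-0.86878855  0.99556203  0.97688526]
axis [ 0.27698701 -0.13638529 -0.95114523]
0.08 [277.26165349 192.12208139]
0.03 [277.42941547 180.61592908]
0.0 [277.51067195 175.08241137]
[(1988, [399.4, 372.7], [252, 346, 272, 43]), (295, [280.3, 188.6], [274, 176, 14, 25]), (272, [96.4, 325.5], [92, 302, 16, 47]), (239, [462.0, 326.0], [452, 302, 16, 47])]
[0.79407579 0.18356622 0.08      ]
[0.4861585  0.15019278 0.08      ]
```

View pics/w1.png

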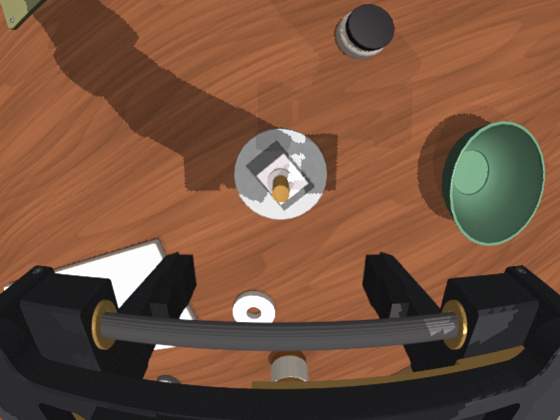

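The wrist view shows the stand's base centred near (281,174) and the brass post top near (281,194). I'll move closer for a sharper measurement.

Request:
play_rows:
  translation:
    - [0,0,0.04]
    - [0,0,0.04]
    - [0,0,0.023]
    - [0,0,0]
    - [0,0,0]
  delta_rot:
    - [0,0,0]
    - [0,0,0]
    - [0,0,0]
    - [0,0,0]
    - [0,0,0]
  grip: [1,1,1,1,1]

```text
clock: 3.42
tool_pos: [0.4889, 0.1474, 0.2006]
eef_rot: [0.229, 0.974, 0.001, 0.0]
contact_force: [-0.5, 0.7, -0.2]
opening: 1.001
finger_force: 0.0
```

```bash
python3 - <<'E'
from h import *
s=r.get_state();c=r.get_calibration("wrist");im=r.snapshot("wrist");cv2.imwrite("pics/w2.png",im)
print(s["tool_pos"],s["contact_force"])
print(proj(c,"wrist",[.488,.146,.08]))
cv2.imwrite("pics/w2c.png",cv2.resize(im[100:310,170:380],None,fx=2.8,fy=2.8,interpolation=cv2.INTER_NEAREST))
np.savez("w2.npz",**c,im=im)
b=blobs(im,"brass");print(b)
E
```

```text
[0.48887629 0.14736052 0.20055094] [-0.5042831   0.73083615 -0.16440188]
[275.88607362 230.95557152]
[(2008, [399.5, 372.7], [252, 346, 272, 43]), (792, [280.4, 223.3], [269, 202, 24, 42]), (513, [100.7, 324.0], [92, 301, 24, 49]), (268, [461.5, 325.7], [451, 301, 16, 48])]
```

View pics/w2c.png

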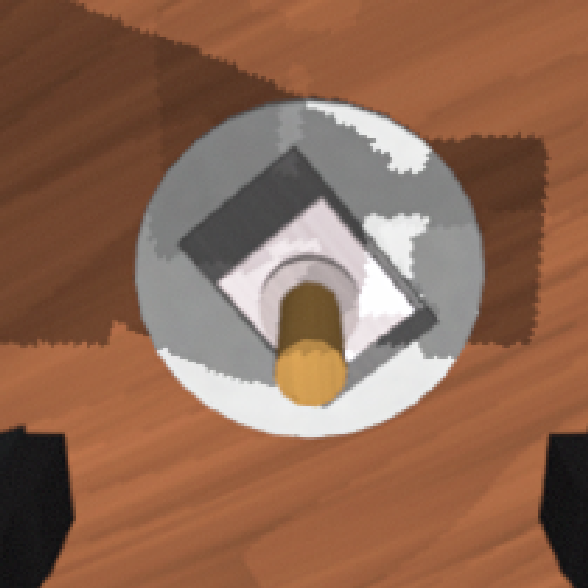

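The crop shows the post's bright top disc at crop (311,372), which is about (281,233) in the full image. I'll fit it.

```bash
cat >> h.py <<'E'
def disc(im,lo=160):
    h=cv2.cvtColor(im,cv2.COLOR_BGR2HSV);m=cv2.inRange(h,np.array((10,90,lo)),np.array((35,255,255)));m[:150]=0;m[290:]=0;m[:,:230]=0;m[:,330:]=0
    m=cv2.morphologyEx(m,cv2.MORPH_OPEN,np.ones((5,5)))
    n,l,s,ce=cv2.connectedComponentsWithStats(m);i=1+np.argmax(s[1:,4])
    cs,_=cv2.findContours((l==i).astype(np.uint8),cv2.RETR_EXTERNAL,cv2.CHAIN_APPROX_NONE)
    return s[i].tolist(),ce[i],cv2.fitEllipse(cs[0])
E
python3 - <<'E'
from h import *
d=np.load("w2.npz");c={k:d[k] for k in("intrinsics","eye","rotation")};im=d["im"]
for px in((281,233),(281,215)):print(cv2.cvtColor(im,cv2.COLOR_BGR2HSV)[px[1],px[0]])
for lo in(130,160,190):
  try:
    x=disc(im,lo);print(lo,x);print(onplane(c,"wrist",x[1],.08))
  except Exception as e:print(lo,e)
# base ellipse
for uv in((170+310/2.8,100+268/2.8),):print("base~",onplane(c,"wrist",uv,.012))
th=np.linspace(0,2*np.pi,60)
P=lambda x,y,z,rr:np.c_[x+rr*np.cos(th),y+rr*np.sin(th),0*th+z]
q=proj(c,"wrist",P(.488,.146,.012,.055));print("model base bbox",q.min(0),q.max(0), "seen x",170+135/2.8,170+484/2.8,"y",100+97/2.8,100+437/2.8)
E
```

```text
[ 18 155 212]
[ 17 152 114]
130 ([230, 237, 100, 53, 4046], array([279.2879387 , 268.73974296]), ((279.1253662109375, 265.8228454589844), (56.09038543701172, 121.57640838623047), 90.44709777832031))
[0.5146809  0.13531232 0.08      ]
160 ([230, 249, 88, 41, 879], array([273.5483504 , 270.75767918]), ((272.2663269042969, 271.3380432128906), (10.569396018981934, 108.50230407714844), 67.0544204711914))
[0.51434186 0.13097128 0.08      ]
190 ([269, 226, 24, 19, 382], array([280.33507853, 234.22774869]), ((280.3619689941406, 234.254638671875), (18.9177303314209, 24.19961166381836), 85.80281829833984))
[0.49144136 0.1476128  0.08      ]
base~ [0.48477611 0.15171678 0.012     ]
model base bbox [213.72100605 138.12310624] [339.34361467 258.76592805] seen x 218.21428571428572 342.8571428571429 y 134.64285714285714 256.07142857142856
```

```bash
python3 - <<'E'
from h import *
d=np.load("w2.npz");c={k:d[k] for k in("intrinsics","eye","rotation")};im=d["im"]
h=cv2.cvtColor(im,cv2.COLOR_BGR2HSV)
print([(v,h[v,281].tolist()) for v in list(range(214,226))+list(range(242,249))])
print([(u,h[233,u].tolist()) for u in list(range(265,272))+list(range(290,297))])
E
```

```text
[(214, [17, 149, 116]), (215, [17, 152, 114]), (216, [18, 156, 113]), (217, [18, 156, 113]), (218, [17, 151, 115]), (219, [17, 149, 113]), (220, [18, 153, 113]), (221, [18, 155, 155]), (222, [17, 153, 183]), (223, [18, 154, 185]), (224, [18, 156, 183]), (225, [18, 154, 199]), (242, [17, 155, 209]), (243, [18, 158, 208]), (244, [17, 132, 206]), (245, [24, 11, 229]), (246, [100, 3, 236]), (247, [90, 2, 235]), (248, [90, 1, 235])]
[(265, [120, 3, 152]), (266, [105, 3, 151]), (267, [16, 45, 146]), (268, [17, 139, 181]), (269, [17, 157, 208]), (270, [18, 155, 207]), (271, [17, 154, 208]), (290, [18, 154, 205]), (291, [18, 156, 206]), (292, [18, 154, 199]), (293, [16, 99, 160]), (294, [13, 14, 131]), (295, [120, 2, 135]), (296, [10, 5, 140])]
```

```bash
python3 - <<'E'
from h import *
d=np.load("w2.npz");c={k:d[k] for k in("intrinsics","eye","rotation")}
p=onplane(c,"wrist",(280.5,232.8),.08);print("post",p)
w1=cv2.cvtColor(cv2.imread("pics/w1.png"),cv2.COLOR_BGR2HSV)
q=onplane(c,"wrist",(280.5,195.4),.012);
from scipy.optimize import least_squares
th=np.linspace(0,2*np.pi,180)
def res(v):
  a=proj(c,"wrist",np.c_[v[0]+.055*np.cos(th),v[1]+.055*np.sin(th),0*th+v[2]]);return np.r_[a.min(0),a.max(0)]-[218.2,134.6,342.9,256.1]
f=least_squares(res,[.488,.146,.012],x_scale=.001);print("base",f.x,f.fun)
f=least_squares(lambda v:res([*v,.012]),[.488,.146],x_scale=.001);print("base",f.x,f.fun)
q=R.from_quat(r.get_state()["eef_rot"])
print("tool shift to ring at z .155",rows([.585,-.102,.155]))
E
```

```text
post [0.49056353 0.14816973 0.08      ]
base [0.48734402 0.15037285 0.01065425] [-0.3581097   0.35414601  0.35889507 -0.39076765]
base [0.48705754 0.15050605] [-0.65839204  0.11367017  0.66133266 -0.05577119]
tool shift to ring at z .155 [-0.19677975 -0.18040287  0.0457327 ]
```

Request:
play_rows:
  translation:
    - [-0.028,-0.026,0]
    - [-0.028,-0.026,0]
    - [-0.028,-0.026,0]
    - [-0.028,-0.026,0]
    - [-0.028,-0.026,0.01]
    - [-0.028,-0.026,0.02]
    - [-0.029,-0.024,0.016]
    - [0,0,0]
    - [0,0,0]
  delta_rot:
    - [0,0,0]
    - [0,0,0]
    - [0,0,0]
    - [0,0,0]
    - [0,0,0]
    - [0,0,0]
    - [0,0,0]
    - [0,0,0]
    - [0,0,0]
  grip: [1,1,1,1,1,1,1,1,1]

```text
clock: 4.6
tool_pos: [0.5849, -0.1018, 0.1547]
eef_rot: [0.229, 0.973, 0.001, 0.001]
contact_force: [-1.0, -0.0, -0.4]
opening: 1.002
finger_force: 0.0
```

```bash
cat >> h.py <<'E'
def ringfit(col,rad,ztop,guess,name):
    "outer top circle position by outline of the coloured blob nearest to guess"
    s=r.get_state();c=r.get_calibration("wrist");im=r.snapshot("wrist");cv2.imwrite(f"pics/{name}.png",im)
    h=cv2.cvtColor(im,cv2.COLOR_BGR2HSV);m=cv2.inRange(h,*map(np.array,HSV[col]))
    n,l,st,ce=cv2.connectedComponentsWithStats(m);g=proj(c,"wrist",np.array([*guess,ztop]))
    i=min((k for k in range(1,n) if st[k,4]>60),key=lambda k:np.hypot(*(ce[k]-g)))
    bb=st[i];seen=np.array([bb[0]-.5,bb[1]-.5,bb[0]+bb[2]-.5,bb[1]+bb[3]-.5]);th=np.linspace(0,2*np.pi,180)
    from scipy.optimize import least_squares
    def res(v):
        P=np.c_[v[0]+rad*np.cos(th),v[1]+rad*np.sin(th),0*th+v[2]]
        a=proj(c,"wrist",np.r_[P,P-[0,0,.014]]);return np.r_[a.min(0),a.max(0)]-seen
    f3=least_squares(res,[*guess,ztop],x_scale=.001);f2=least_squares(lambda v:res([*v,ztop]),guess,x_scale=.001)
    # bore: hole centre
    k=np.zeros_like(m);cs,hi=cv2.findContours((l==i).astype(np.uint8),cv2.RETR_CCOMP,cv2.CHAIN_APPROX_NONE)
    print("tcp",s["tool_pos"].round(4),"F",s["contact_force"].round(1),"bbox",bb,"free z",f3.x.round(4),f3.fun.round(1),"fixed z",f2.x.round(4),f2.fun.round(1))
    return f2.x
E
python3 - <<'E'
from h import *
x=ringfit("blue",.030,.034,[.585,-.102],"w3")
print(rows([*x,.088]))
E
```

```text
tcp [ 0.5849 -0.1018  0.1547] F [-1.  -0.  -0.4] bbox [ 240  186   85   83 4984] free z [ 0.5904 -0.1015  0.0226] [ 0.2 -0.2 -0.2  0.2] fixed z [ 0.5866 -0.0997] [-2.1 -2.2  2.1  2.8]
[-0.00084506  0.00186773  0.06681426]
```

View pics/w3.png

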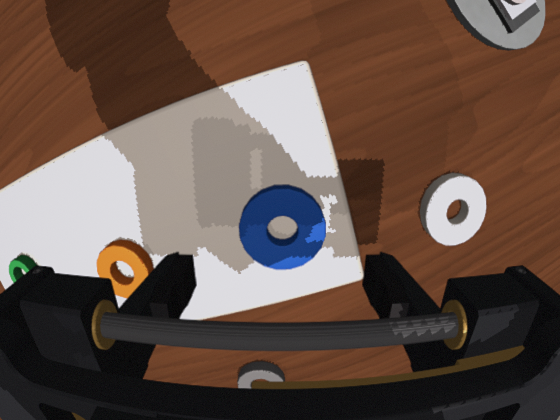

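```bash
sed -i 's/"blue":((105,150,60)/"blue":((100,110,25)/' h.py; python3 - <<'E'
from h import *
x=ringfit("blue",.030,.034,[.585,-.102],"w4")
im=cv2.imread("pics/w4.png");h=cv2.cvtColor(im,cv2.COLOR_BGR2HSV)
f=lambda L:' '.join("%d:%d,%d,%d"%(k,*v) for k,v in L)
print(f([(v,h[v,282]) for v in [*range(180,200),*range(210,224),*range(238,250),*range(264,274)]]))
print(f([(u,h[227,u]) for u in [*range(234,246),*range(264,272),*range(294,302),*range(320,330)]]))
E
```

```text
tcp [ 0.5849 -0.1011  0.1548] F [-0.2 -0.2  0.6] bbox [ 238  186   87   84 5125] free z [ 0.589  -0.1009  0.0267] [ 0.4 -0.5 -0.5  0.5] fixed z [ 0.5866 -0.0998] [-1.1 -1.7  1.1  2.1]
180:13,30,151 181:13,31,150 182:13,31,150 183:13,32,151 184:9,14,127 185:115,53,82 186:111,185,66 187:109,224,65 188:109,203,69 189:110,193,87 190:109,199,109 191:109,198,112 192:109,202,110 193:110,199,109 194:109,206,109 195:109,206,109 196:110,197,109 197:110,201,109 198:109,195,110 199:110,197,109 210:110,198,108 211:109,201,108 212:110,209,105 213:109,207,106 214:110,205,108 215:111,178,103 216:113,57,121 217:12,24,157 218:14,33,170 219:15,31,166 220:14,32,168 221:14,31,166 222:14,32,168 223:13,29,167 238:14,35,147 239:118,44,86 240:111,186,63 241:110,201,66 242:109,216,65 243:110,202,67 244:109,209,67 245:110,205,72 246:110,199,96 247:110,195,127 248:109,196,126 249:110,199,124 264:110,194,199 265:109,194,200 266:109,196,199 267:109,199,197 268:110,190,197 269:111,121,201 270:114,35,219 271:140,3,225 272:128,5,225 273:128,5,225
234:12,31,166 235:14,32,168 236:13,32,169 237:10,21,147 238:112,110,107 239:109,209,105 240:109,203,107 241:110,205,107 242:110,202,106 243:110,197,109 244:109,201,108 245:110,203,108 264:110,195,124 265:110,195,114 266:114,93,96 267:14,23,122 268:14,33,149 269:13,31,149 270:13,31,148 271:13,30,159 294:14,32,169 295:14,26,146 296:128,21,98 297:111,177,101 298:110,204,119 299:110,194,126 300:109,198,125 301:110,202,124 320:109,191,204 321:109,189,205 322:109,192,205 323:109,200,198 324:113,148,179 325:127,11,218 326:130,3,226 327:126,6,226 328:120,5,226 329:126,6,226
```

```bash
python3 - <<'E'
from h import *
s=r.get_state();c=r.get_calibration("wrist")
p=onplane(c,"wrist",(281.2,230.6),.034);q=R.from_quat(s["eef_rot"]);print(s["tool_pos"],p,"tool offset ring",q.inv().apply(p-s["tool_pos"]))
d=np.load("w2.npz");P=np.array([.49056,.14817,.08]);print("tool offset post",q.inv().apply(P-[.48888,.14736,.20055]))
print(q.as_euler("xyz",degrees=True), s["q"].round(2))
E
```

```text
[ 0.58482777 -0.10092102  0.15473879] [ 0.58541106 -0.09898732  0.034     ] tool offset ring [0.00041303 0.00179435 0.12074165]
tool offset post [-0.0010689   0.00127531  0.12055294]
[1.79906447e+02 3.62191617e-02 1.53618166e+02] [ 0.24  0.86 -0.25  1.77  0.37  0.55  0.87]
```

Request:
play_rows:
  translation:
    - [0.0005,0.002,0.02]
    - [0,0,0.02]
    - [0,0,0.015]
    - [0,0,0.008]
    - [0,0,0.005]
    - [0,0,0]
    - [0,0,0]
    - [0,0,0]
    - [0,0,0]
    - [0,0,0]
    - [0,0,0]
    - [0,0,0]
  delta_rot:
    - [0,0,0]
    - [0,0,0]
    - [0,0,0]
    - [0,0,0]
    - [0,0,0]
    - [0,0,0]
    - [0,0,0]
    - [0,0,0]
    - [0,0,0]
    - [0,0,0]
    - [0,0,0]
    - [0,0,0]
  grip: [1,1,1,1,1,1,0,0,-1,-1,-1,-1]
  squeeze: 20

```text
clock: 6.2
tool_pos: [0.5853, -0.1007, 0.0859]
eef_rot: [0.229, 0.973, 0.0, 0.0]
contact_force: [-1.3, 0.1, 4.1]
opening: 0.674
finger_force: 20.0
```

Request:
play_rows:
  translation:
    - [0,0,-0.01]
    - [0,0,-0.03]
    - [0,0,-0.05]
    - [0.028,0.026,0]
    - [0.028,0.026,0]
    - [0.028,0.026,0]
    - [0.028,0.026,0]
    - [0.028,0.026,0]
    - [0.028,0.026,0]
    - [0.026,0.022,0]
    - [0,0,0]
    - [0,0,0]
  delta_rot:
    - [0,0,0]
    - [0,0,0]
    - [0,0,0]
    - [0,0,0]
    - [0,0,0]
    - [0,0,0]
    - [0,0,0]
    - [0,0,0]
    - [0,0,0]
    - [0,0,0]
    - [0,0,0]
    - [0,0,0]
  grip: [-1,-1,-1,-1,-1,-1,-1,-1,-1,-1,-1,-1]

```text
clock: 7.7
tool_pos: [0.4911, 0.1443, 0.1759]
eef_rot: [0.23, 0.973, -0.0, 0.0]
contact_force: [0.5, -0.4, -1.1]
opening: 0.671
finger_force: 20.0
```

```bash
python3 - <<'E'
from h import *
s=r.get_state();c=r.get_calibration("wrist");im=r.snapshot("wrist");cv2.imwrite("pics/w5.png",im)
print(s["tool_pos"],s["contact_force"],proj(c,"wrist",s["tool_pos"]-[0,0,.052]),proj(c,"wrist",[.4906,.1482,.08]))
cv2.imwrite("pics/w5c.png",cv2.resize(im[210:410,180:380],None,fx=2.9,fy=2.9,interpolation=cv2.INTER_NEAREST))
E
```

```text
[0.49111516 0.14428575 0.1759102 ] [ 0.51126802 -0.40175264 -1.13287827] [278.49122326 284.72803418] [284.11191999 243.20659194]
```

View pics/w5c.png

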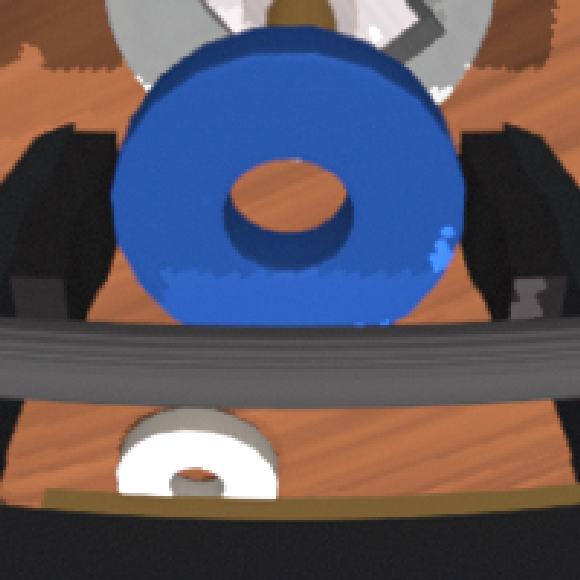

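The crop shows the ring held with its bore centred at (279,283), within 1 mm of the tool axis. Next I'll align it over the post and feel downward.

Request:
play_rows:
  translation:
    - [0.002,0.0028,0]
    - [0,0,0.01]
    - [0,0,0.01]
    - [0,0,0]
    - [0,0,0]
    - [0,0,0]
  delta_rot:
    - [0,0,0]
    - [0,0,0]
    - [0,0,0]
    - [0,0,0]
    - [0,0,0]
    - [0,0,0]
  grip: [-1,-1,-1,-1,-1,-1]

```text
clock: 8.5
tool_pos: [0.4905, 0.1486, 0.1559]
eef_rot: [0.229, 0.973, 0.0, 0.0]
contact_force: [-0.3, 0.1, -0.3]
opening: 0.676
finger_force: 20.0
```

```bash
python3 - <<'E'
from h import *
for i in range(3):
  s=r.get_state();print(s["tool_pos"].round(4),s["contact_force"].round(2),rows([.4906,.1477,.150]).round(4)); r.snapshot("wrist")
E
```

```text
[0.4905 0.1486 0.1559] [-0.27  0.12 -0.35] [-0.0005 -0.0007  0.0059]
[0.4905 0.1486 0.1559] [ 0.6  -0.31 -0.44] [-0.0005 -0.0008  0.0059]
[0.4905 0.1486 0.1559] [-0.38  0.23 -0.33] [-0.0005 -0.0008  0.0059]
```

Request:
play_rows:
  translation:
    - [-0.0005,-0.0008,0.004]
    - [0,0,0.003]
    - [0,0,0.002]
    - [0,0,0.001]
    - [0,0,0.001]
    - [0,0,0.001]
    - [0,0,0.001]
    - [0,0,0]
  delta_rot:
    - [0,0,0]
    - [0,0,0]
    - [0,0,0]
    - [0,0,0]
    - [0,0,0]
    - [0,0,0]
    - [0,0,0]
    - [0,0,0]
  grip: [-1,-1,-1,-1,-1,-1,-1,-1]

```text
clock: 9.65
tool_pos: [0.4904, 0.1476, 0.1427]
eef_rot: [0.229, 0.973, 0.0, -0.0]
contact_force: [0.6, -0.6, -1.2]
opening: 0.674
finger_force: 20.0
```

Request:
play_rows:
  translation:
    - [0,0,0.001]
    - [0,0,0.001]
    - [0,0,0.001]
    - [0,0,0.001]
    - [0,0,0]
  delta_rot:
    - [0,0,0]
    - [0,0,0]
    - [0,0,0]
    - [0,0,0]
    - [0,0,0]
  grip: [-1,-1,-1,-1,-1]

```text
clock: 10.28
tool_pos: [0.4904, 0.1476, 0.1386]
eef_rot: [0.229, 0.973, -0.0, -0.0]
contact_force: [0.3, 0.4, -1.6]
opening: 0.678
finger_force: 20.0
```

Request:
play_rows:
  translation:
    - [0,0,0.004]
    - [0,0,0.004]
    - [0,0,0.004]
    - [0,0,0.004]
    - [0,0,0.004]
    - [0,0,0.004]
    - [0,0,0.004]
    - [0,0,0.004]
    - [0,0,0.004]
    - [0,0,0]
  delta_rot:
    - [0,0,0]
    - [0,0,0]
    - [0,0,0]
    - [0,0,0]
    - [0,0,0]
    - [0,0,0]
    - [0,0,0]
    - [0,0,0]
    - [0,0,0]
    - [0,0,0]
  grip: [-1,-1,-1,-1,-1,-1,-1,-1,-1,-1]

```text
clock: 11.52
tool_pos: [0.4903, 0.1475, 0.1024]
eef_rot: [0.229, 0.973, -0.0, -0.0]
contact_force: [-0.1, -0.3, -1.8]
opening: 0.676
finger_force: 20.0
```

Request:
play_rows:
  translation:
    - [0,0,0.002]
    - [0,0,0.001]
    - [0,0,0.001]
    - [0,0,0.001]
    - [0,0,0]
    - [0,0,0]
  delta_rot:
    - [0,0,0]
    - [0,0,0]
    - [0,0,0]
    - [0,0,0]
    - [0,0,0]
    - [0,0,0]
  grip: [-1,-1,-1,-1,-1,-1]

```text
clock: 12.28
tool_pos: [0.4905, 0.1476, 0.0978]
eef_rot: [0.229, 0.973, 0.0, 0.0]
contact_force: [-0.3, 0.1, -0.3]
opening: 0.675
finger_force: 20.0
```

Request:
play_rows:
  translation:
    - [0,0,0.001]
    - [0,0,0.001]
    - [0,0,0.0005]
    - [0,0,0]
    - [0,0,0]
  delta_rot:
    - [0,0,0]
    - [0,0,0]
    - [0,0,0]
    - [0,0,0]
    - [0,0,0]
  grip: [-1,-1,-1,-1,-1]

```text
clock: 12.9
tool_pos: [0.4905, 0.1476, 0.0954]
eef_rot: [0.229, 0.973, 0.0, 0.0]
contact_force: [0.7, 0.4, 3.9]
opening: 0.682
finger_force: 20.0
```

Request:
play_rows:
  translation:
    - [0,0,0]
    - [0,0,0]
    - [0,0,0]
    - [0,0,0]
    - [0,0,-0.02]
    - [0,0,-0.04]
    - [0,0,-0.04]
    - [0,0,0]
  delta_rot:
    - [0,0,0]
    - [0,0,0]
    - [0,0,0]
    - [0,0,0]
    - [0,0,0]
    - [0,0,0]
    - [0,0,0]
    - [0,0,0]
  grip: [0.6,0.8,1,1,1,1,1,1]

```text
clock: 13.9
tool_pos: [0.4919, 0.148, 0.1976]
eef_rot: [0.23, 0.973, 0.002, 0.002]
contact_force: [0.2, -0.1, -0.4]
opening: 0.999
finger_force: 0.0
```

Request:
play_rows:
  translation:
    - [-0.0257,-0.0337,0]
    - [-0.0257,-0.0337,0]
    - [-0.0257,-0.0337,0]
    - [-0.0257,-0.0337,0]
    - [-0.0257,-0.0337,0]
    - [-0.0257,-0.0337,0]
    - [-0.0257,-0.0337,0.01]
    - [-0.0257,-0.0337,0.01]
    - [-0.0257,-0.0337,0.02]
    - [0,0,0]
    - [0,0,0]
    - [0,0,0]
  delta_rot:
    - [0,0,0]
    - [0,0,0]
    - [0,0,0]
    - [0,0,0]
    - [0,0,0]
    - [0,0,0]
    - [0,0,0]
    - [0,0,0]
    - [0,0,0]
    - [0,0,0]
    - [0,0,0]
    - [0,0,0]
  grip: [1,1,1,1,1,1,1,1,1,1,1,1]

```text
clock: 15.4
tool_pos: [0.5623, -0.2251, 0.1552]
eef_rot: [0.228, 0.974, 0.001, -0.0]
contact_force: [0.1, 0.7, 0.4]
opening: 0.995
finger_force: 0.0
```

```bash
cat >> h.py <<'E'
def hole(hue,guess,name,ztop=.034):
    "centre of the top rim of the bore: inner hole extents by saturation profile through it"
    s=r.get_state();c=r.get_calibration("wrist");im=r.snapshot("wrist");cv2.imwrite(f"pics/{name}.png",im)
    h=cv2.cvtColor(im,cv2.COLOR_BGR2HSV).astype(int);g=proj(c,"wrist",np.array([*guess,ztop]));u,v=np.round(g).astype(int)
    print("tcp",s["tool_pos"].round(4),"guess px",g.round(1))
    f=lambda L:' '.join("%d:%d,%d,%d"%(k,*x) for k,x in L)
    print("col",u,f([(k,h[k,u]) for k in range(v-40,v+41)]));print("row",v,f([(k,h[v,k]) for k in range(u-40,u+41)]))
E
python3 - <<'E'
from h import *
b=r.snapshot("top");print("blue top",blobs(b,"blue"))
hole(0,[.5625,-.227],"w6")
E
```

```text
blue top [(4174, [387.8, 25.2], [346, 0, 86, 58]), (531, [220.2, 251.4], [206, 237, 29, 29]), (238, [82.6, 12.2], [73, 3, 20, 20]), (149, [274.1, 112.0], [268, 105, 13, 15])]
tcp [ 0.5623 -0.2253  0.1554] guess px [276.1 232.1]
col 276 192:16,35,110 193:14,30,110 194:15,33,109 195:9,103,82 196:11,210,73 197:11,218,76 198:11,225,76 199:11,219,84 200:11,216,111 201:12,213,127 202:11,203,128 203:10,207,127 204:11,208,124 205:11,216,124 206:11,212,125 207:11,214,124 208:11,208,125 209:11,206,126 210:12,218,123 211:11,214,123 212:11,211,123 213:11,214,124 214:11,212,124 215:11,214,123 216:11,217,122 217:11,199,118 218:11,89,120 219:13,38,122 220:14,34,126 221:13,33,124 222:15,33,124 223:13,33,124 224:11,33,124 225:12,36,126 226:15,33,124 227:13,33,122 228:13,33,125 229:15,33,123 230:15,33,123 231:14,35,124 232:14,31,124 233:13,33,125 234:13,33,125 235:13,35,118 236:14,34,113 237:14,35,110 238:14,30,109 239:14,35,110 240:12,86,89 241:9,173,75 242:11,224,73 243:12,231,73 244:11,211,75 245:11,218,76 246:11,212,77 247:11,209,94 248:12,213,139 249:12,212,144 250:11,208,145 251:11,212,142 252:1
[... 778 characters left out ...]
:13,34,119 269:15,33,122 270:13,35,118 271:15,32,113 272:12,32,120 273:12,35,125 274:13,36,126 275:16,35,125 276:14,31,124 277:15,33,124 278:14,35,124 279:11,35,124 280:12,35,125 281:14,35,124 282:13,33,125 283:14,35,125 284:14,35,125 285:14,35,125 286:14,35,125 287:13,35,118 288:16,34,112 289:14,42,104 290:11,83,77 291:11,197,66 292:11,214,107 293:11,217,133 294:11,208,142 295:11,208,142 296:12,217,140 297:11,210,141 298:11,215,141 299:11,208,141 300:11,207,142 301:11,210,142 302:11,210,142 303:11,213,140 304:11,213,141 305:11,212,141 306:11,210,142 307:11,215,139 308:11,213,141 309:11,207,138 310:11,153,123 311:12,46,128 312:13,23,135 313:165,3,160 314:120,4,175 315:128,6,173 316:130,5,169
```

```bash
python3 - <<'E'
from h import *
s=r.get_state();c=r.get_calibration("wrist");q=R.from_quat(s["eef_rot"])
p=onplane(c,"wrist",(276.0,232.4),.034);print(s["tool_pos"],p,q.inv().apply(p-s["tool_pos"]))
E
```

```text
[ 0.56234259 -0.22558443  0.15556103] [ 0.56271993 -0.22752566  0.034     ] [-0.00118446 -0.00165708  0.12156005]
```

Request:
play_rows:
  translation:
    - [-0.001,-0.0015,0.02]
    - [0,0,0.02]
    - [0,0,0.015]
    - [0,0,0.008]
    - [0,0,0.0055]
    - [0,0,0]
    - [0,0,0]
    - [0,0,0]
    - [0,0,0]
    - [0,0,0]
    - [0,0,0]
    - [0,0,0]
    - [0,0,0]
  delta_rot:
    - [0,0,0]
    - [0,0,0]
    - [0,0,0]
    - [0,0,0]
    - [0,0,0]
    - [0,0,0]
    - [0,0,0]
    - [0,0,0]
    - [0,0,0]
    - [0,0,0]
    - [0,0,0]
    - [0,0,0]
    - [0,0,0]
  grip: [1,1,1,1,1,1,0,0,-1,-1,-1,-1,-1]
  squeeze: 20

```text
clock: 17.12
tool_pos: [0.5623, -0.2288, 0.0868]
eef_rot: [0.229, 0.973, 0.0, 0.0]
contact_force: [-0.4, 0.3, 2.6]
opening: 0.542
finger_force: 20.0
```

Request:
play_rows:
  translation:
    - [0,0,-0.01]
    - [0,0,-0.03]
    - [0,0,-0.045]
    - [0.0232,0.0305,0]
    - [0.0232,0.0305,0]
    - [0.0232,0.0305,0]
    - [0.0232,0.0305,0]
    - [0.0232,0.0305,0]
    - [0.0232,0.0305,0]
    - [0.0232,0.0305,0]
    - [0.0232,0.0305,0]
    - [0.0232,0.0305,0]
    - [0.0232,0.0305,0]
    - [0,0,0]
    - [0,0,0]
    - [0,0,0]
  delta_rot:
    - [0,0,0]
    - [0,0,0]
    - [0,0,0]
    - [0,0,0]
    - [0,0,0]
    - [0,0,0]
    - [0,0,0]
    - [0,0,0]
    - [0,0,0]
    - [0,0,0]
    - [0,0,0]
    - [0,0,0]
    - [0,0,0]
    - [0,0,0]
    - [0,0,0]
    - [0,0,0]
  grip: [-1,-1,-1,-1,-1,-1,-1,-1,-1,-1,-1,-1,-1,-1,-1,-1]

```text
clock: 19.12
tool_pos: [0.4911, 0.146, 0.1718]
eef_rot: [0.23, 0.973, -0.0, 0.0]
contact_force: [0.6, 0.0, -0.5]
opening: 0.539
finger_force: 20.0
```

```bash
python3 - <<'E'
from h import *
for i in range(2):
  s=r.get_state();c=r.get_calibration("wrist");im=r.snapshot("wrist");print(s["tool_pos"].round(4),s["contact_force"].round(1),rows([.4905,.1476,.155]).round(4))
cv2.imwrite("pics/w7.png",im)
g=proj(c,"wrist",s["tool_pos"]-[0,0,.0528]);print(g)
h=cv2.cvtColor(im,cv2.COLOR_BGR2HSV).astype(int)
f=lambda L:' '.join("%d:%d,%d,%d"%(k,*x) for k,x in L)
print(f([(k,h[k,279]) for k in range(255,312)]));print(f([(k,h[284,k]) for k in range(250,308)]))
E
```

```text
[0.4911 0.146  0.1718] [ 0.6  0.  -0.5] [0.0012 0.0011 0.0168]
[0.4911 0.1461 0.1718] [-0.  -0.2 -0.6] [0.0011 0.0009 0.0168]
[278.45288467 283.85218674]
255:12,201,240 256:12,199,240 257:12,198,240 258:12,200,239 259:12,199,240 260:12,199,240 261:12,203,239 262:11,196,236 263:10,123,236 264:12,23,240 265:105,2,245 266:105,2,245 267:20,3,237 268:10,53,206 269:10,138,168 270:11,153,162 271:10,150,162 272:10,152,164 273:11,151,165 274:10,149,166 275:10,152,163 276:10,151,171 277:10,152,180 278:10,150,180 279:11,152,176 280:11,153,177 281:11,150,179 282:11,150,179 283:11,150,180 284:10,150,177 285:11,153,175 286:10,150,175 287:10,150,173 288:11,163,164 289:11,194,150 290:11,205,154 291:11,201,157 292:11,202,158 293:11,199,159 294:11,202,160 295:11,200,161 296:11,201,162 297:11,205,162 298:11,201,164 299:11,203,166 300:11,203,173 301:11,200,199 302:12,197,237 303:13,190,251 304:14,191,252 305:13,193,251 306:13,192,251 307:13,192,251 308:13,193,251 309:13,193,251 310:13,193,251 311:13,194,250
250:12,200,240 251:12,198,241 252:12,200,240 253:12,199,240 254:12,200,239 255:12,199,238 256:11,201,223 257:11,202,159 258:11,205,138 259:12,204,141 260:12,200,143 261:11,202,144 262:11,202,144 263:12,202,145 264:11,195,148 265:11,176,155 266:11,160,163 267:10,151,172 268:10,149,176 269:10,149,176 270:11,152,176 271:11,150,178 272:11,151,179 273:11,149,181 274:11,151,182 275:11,152,183 276:11,149,183 277:11,150,179 278:11,150,179 279:10,150,177 280:11,151,176 281:10,152,178 282:10,149,176 283:10,148,177 284:10,149,174 285:10,150,173 286:10,152,174 287:10,152,173 288:10,151,174 289:10,148,174 290:10,147,172 291:11,150,165 292:11,161,154 293:11,188,144 294:11,199,141 295:11,203,138 296:11,201,137 297:11,203,136 298:12,207,134 299:11,206,130 300:12,206,134 301:11,203,187 302:12,200,239 303:12,200,239 304:12,197,239 305:12,199,240 306:12,199,240 307:12,199,240
```

Request:
play_rows:
  translation:
    - [0.001,0.001,0.008]
    - [0,0,0.008]
    - [0,0,0.004]
    - [0,0,0.002]
    - [0,0,0.001]
    - [0,0,0.001]
    - [0,0,0.001]
    - [0,0,0.001]
    - [0,0,0.001]
    - [0,0,0.001]
    - [0,0,0]
  delta_rot:
    - [0,0,0]
    - [0,0,0]
    - [0,0,0]
    - [0,0,0]
    - [0,0,0]
    - [0,0,0]
    - [0,0,0]
    - [0,0,0]
    - [0,0,0]
    - [0,0,0]
    - [0,0,0]
  grip: [-1,-1,-1,-1,-1,-1,-1,-1,-1,-1,-1]

```text
clock: 20.6
tool_pos: [0.4903, 0.149, 0.1436]
eef_rot: [0.229, 0.973, -0.0, -0.0]
contact_force: [0.4, 0.3, -0.9]
opening: 0.542
finger_force: 20.0
```

Request:
play_rows:
  translation:
    - [-0.0006,-0.001,0]
    - [0,0,0.001]
    - [0,0,0.001]
    - [0,0,0.001]
    - [0,0,0.001]
    - [0,0,0]
  delta_rot:
    - [0,0,0]
    - [0,0,0]
    - [0,0,0]
    - [0,0,0]
    - [0,0,0]
    - [0,0,0]
  grip: [-1,-1,-1,-1,-1,-1]

```text
clock: 21.35
tool_pos: [0.4904, 0.1478, 0.1396]
eef_rot: [0.229, 0.973, -0.0, -0.0]
contact_force: [-0.4, -0.2, -0.0]
opening: 0.541
finger_force: 20.0
```

Threaded. The ring should be home at TCP ≈ 0.1108, so I'll descend to 0.1125.

Request:
play_rows:
  translation:
    - [0,0,0.004]
    - [0,0,0.004]
    - [0,0,0.004]
    - [0,0,0.004]
    - [0,0,0.004]
    - [0,0,0.004]
    - [0,0,0.002]
    - [0,0,0.001]
    - [0,0,0]
    - [0,0,0]
  delta_rot:
    - [0,0,0]
    - [0,0,0]
    - [0,0,0]
    - [0,0,0]
    - [0,0,0]
    - [0,0,0]
    - [0,0,0]
    - [0,0,0]
    - [0,0,0]
    - [0,0,0]
  grip: [-1,-1,-1,-1,-1,-1,-1,-1,-1,-1]

```text
clock: 22.6
tool_pos: [0.4905, 0.1479, 0.1128]
eef_rot: [0.229, 0.973, 0.0, 0.0]
contact_force: [0.1, -0.6, -0.3]
opening: 0.539
finger_force: 20.0
```

Request:
play_rows:
  translation:
    - [0,0,0.001]
    - [0,0,0.0007]
    - [0,0,0]
    - [0,0,0]
  delta_rot:
    - [0,0,0]
    - [0,0,0]
    - [0,0,0]
    - [0,0,0]
  grip: [-1,-1,-1,-1]

```text
clock: 23.1
tool_pos: [0.4905, 0.1478, 0.111]
eef_rot: [0.229, 0.973, 0.0, 0.0]
contact_force: [-0.1, 0.6, -0.5]
opening: 0.542
finger_force: 20.0
```

Request:
play_rows:
  translation:
    - [0,0,0.0007]
    - [0,0,0.0007]
    - [0,0,0]
    - [0,0,0]
  delta_rot:
    - [0,0,0]
    - [0,0,0]
    - [0,0,0]
    - [0,0,0]
  grip: [-1,-1,-1,-1]

```text
clock: 23.6
tool_pos: [0.4905, 0.1478, 0.1098]
eef_rot: [0.229, 0.973, 0.0, 0.0]
contact_force: [-0.4, -0.2, 4.7]
opening: 0.541
finger_force: 20.0
```

Request:
play_rows:
  translation:
    - [0,0,0]
    - [0,0,0]
    - [0,0,0]
    - [0,0,0]
    - [0,0,-0.02]
    - [0,0,-0.04]
    - [0,0,-0.03]
    - [0,0,0]
  delta_rot:
    - [0,0,0]
    - [0,0,0]
    - [0,0,0]
    - [0,0,0]
    - [0,0,0]
    - [0,0,0]
    - [0,0,0]
    - [0,0,0]
  grip: [0.4,0.7,1,1,1,1,1,1]

```text
clock: 24.6
tool_pos: [0.4915, 0.1481, 0.2014]
eef_rot: [0.23, 0.973, 0.001, 0.002]
contact_force: [0.0, 0.1, -0.8]
opening: 0.997
finger_force: 0.0
```

Request:
play_rows:
  translation:
    - [-0.0206,-0.0354,0]
    - [-0.0206,-0.0354,0]
    - [-0.0206,-0.0354,0]
    - [-0.0206,-0.0354,0]
    - [-0.0206,-0.0354,0]
    - [-0.0206,-0.0354,0]
    - [-0.0206,-0.0354,0]
    - [-0.0206,-0.0354,0]
    - [-0.0206,-0.0354,0.01]
    - [-0.0206,-0.0354,0.01]
    - [-0.0206,-0.0354,0.015]
    - [-0.0206,-0.0354,0.01]
    - [0,0,0]
    - [0,0,0]
    - [0,0,0]
  delta_rot:
    - [0,0,0]
    - [0,0,0]
    - [0,0,0]
    - [0,0,0]
    - [0,0,0]
    - [0,0,0]
    - [0,0,0]
    - [0,0,0]
    - [0,0,0]
    - [0,0,0]
    - [0,0,0]
    - [0,0,0]
    - [0,0,0]
    - [0,0,0]
    - [0,0,0]
  grip: [1,1,1,1,1,1,1,1,1,1,1,1,1,1,1]

```text
clock: 26.48
tool_pos: [0.5224, -0.3407, 0.1545]
eef_rot: [0.228, 0.974, 0.001, -0.0]
contact_force: [-0.5, 0.6, 0.3]
opening: 1.0
finger_force: 0.0
```

```bash
python3 - <<'E'
from h import *
b=r.snapshot("top");print("orange top",blobs(b,"brass")[:3])
HSV["green"]=((45,90,30),(85,255,255))
s=r.get_state();c=r.get_calibration("wrist");im=r.snapshot("wrist");cv2.imwrite("pics/w8.png",im);print(s["tool_pos"],s["q"].round(2))
h=cv2.cvtColor(im,cv2.COLOR_BGR2HSV).astype(int);bl=blobs(im,"green");print(bl)
B=min(bl,key=lambda b:np.hypot(b[1][0]-278,b[1][1]-230) if b[0]>100 else 1e9);u,v=np.round(B[1]).astype(int)
f=lambda L:' '.join("%d:%d,%d,%d"%(k,*x) for k,x in L)
print(u,f([(k,h[k,u]) for k in range(v-30,v+31)]));print(v,f([(k,h[v,k]) for k in range(u-32,u+33)]))
print(onplane(c,"wrist",B[1],.034))
E
```

```text
orange top [(373, [218.5, 250.5], [208, 240, 22, 22]), (363, [279.7, 17.6], [263, 3, 33, 31]), (124, [185.7, 46.6], [178, 40, 20, 16])]
[ 0.52249074 -0.34091152  0.15463625] [ 0.68  0.9  -0.33  1.67  0.43  0.64  1.24]
[(1543, [277.4, 228.3], [252, 202, 52, 52])]
277 198:16,34,129 199:13,32,129 200:14,34,128 201:42,36,93 202:60,88,58 203:65,163,50 204:68,191,48 205:68,170,51 206:68,179,57 207:66,159,82 208:67,156,88 209:66,162,88 210:66,162,88 211:67,168,85 212:68,173,84 213:67,166,83 214:66,166,80 215:66,152,82 216:56,58,102 217:17,29,139 218:14,33,147 219:13,33,147 220:14,33,147 221:13,33,146 222:13,33,147 223:12,32,145 224:13,31,146 225:13,33,146 226:13,33,147 227:14,33,146 228:14,35,147 229:13,33,146 230:13,33,147 231:13,33,146 232:15,33,139 233:12,34,128 234:13,32,127 235:13,32,128 236:14,34,129 237:12,33,131 238:13,32,127 239:51,53,67 240:65,172,49 241:65,173,50 242:66,163,50 243:68,170,51 244:67,184,50 245:66,168,56 246:66,163,80 247:67,154,103 248:66,157,101 249:66,156,100 250:67,161,98 251:67,164,98 252:66,160,97 253:66,165,91 254:68,63,109 255:108,7,189 256:128,10,206 257:12
[... 271 characters left out ...]
,141,56 263:33,31,81 264:18,32,118 265:13,32,127 266:13,32,129 267:12,30,127 268:14,34,128 269:14,35,137 270:14,33,147 271:14,33,147 272:13,33,147 273:13,33,147 274:14,33,146 275:13,31,147 276:13,33,147 277:14,35,147 278:14,33,146 279:13,31,147 280:13,33,146 281:11,33,147 282:14,33,147 283:14,33,146 284:13,33,147 285:13,33,147 286:14,33,146 287:13,33,146 288:14,33,146 289:13,33,146 290:14,33,147 291:17,33,123 292:43,40,77 293:66,153,75 294:67,165,94 295:67,163,97 296:67,160,99 297:67,166,97 298:67,169,95 299:66,159,96 300:67,166,95 301:66,164,95 302:67,169,89 303:61,90,79 304:17,33,122 305:13,31,147 306:15,31,146 307:13,31,146 308:13,31,146 309:14,30,145
[ 0.52026379 -0.34053914  0.034     ]
```

```bash
python3 - <<'E'
from h import *
s=r.get_state();c=r.get_calibration("wrist");q=R.from_quat(s["eef_rot"])
p=onplane(c,"wrist",(277.3,231.0),.034);print(s["tool_pos"],p,q.inv().apply(p-s["tool_pos"]))
E
```

```text
[ 0.5224931  -0.34121182  0.15477813] [ 0.52201347 -0.34182882  0.034     ] [ 0.00014158 -0.00084796  0.12077759]
```

Request:
play_rows:
  translation:
    - [0.0003,-0.0003,0.02]
    - [0,0,0.02]
    - [0,0,0.015]
    - [0,0,0.008]
    - [0,0,0.005]
    - [0,0,0]
    - [0,0,0]
    - [0,0,0]
    - [0,0,0]
    - [0,0,0]
    - [0,0,0]
    - [0,0,0]
    - [0,0,0]
    - [0,0,0]
  delta_rot:
    - [0,0,0]
    - [0,0,0]
    - [0,0,0]
    - [0,0,0]
    - [0,0,0]
    - [0,0,0]
    - [0,0,0]
    - [0,0,0]
    - [0,0,0]
    - [0,0,0]
    - [0,0,0]
    - [0,0,0]
    - [0,0,0]
    - [0,0,0]
  grip: [1,1,1,1,1,1,0,0,-0.1,-1,-1,-1,-1,-1]
  squeeze: 20

```text
clock: 28.32
tool_pos: [0.5217, -0.3427, 0.0866]
eef_rot: [0.229, 0.973, 0.0, 0.0]
contact_force: [-0.2, 0.1, 0.9]
opening: 0.402
finger_force: 20.0
```

Request:
play_rows:
  translation:
    - [0,0,-0.01]
    - [0,0,-0.03]
    - [0,0,-0.045]
    - [0.0205,0.0354,0]
    - [0.0205,0.0354,0]
    - [0.0205,0.0354,0]
    - [0.0205,0.0354,0]
    - [0.0205,0.0354,0]
    - [0.0205,0.0354,0]
    - [0.0205,0.0354,0]
    - [0.0205,0.0354,0]
    - [0.0205,0.0354,0]
    - [0.0205,0.0354,0]
    - [0.0205,0.0354,0]
    - [0.0205,0.0354,0]
    - [0,0,0]
    - [0,0,0]
    - [0,0,0]
    - [0,0,0]
    - [0,0,0]
  delta_rot:
    - [0,0,0]
    - [0,0,0]
    - [0,0,0]
    - [0,0,0]
    - [0,0,0]
    - [0,0,0]
    - [0,0,0]
    - [0,0,0]
    - [0,0,0]
    - [0,0,0]
    - [0,0,0]
    - [0,0,0]
    - [0,0,0]
    - [0,0,0]
    - [0,0,0]
    - [0,0,0]
    - [0,0,0]
    - [0,0,0]
    - [0,0,0]
    - [0,0,0]
  grip: [-1,-1,-1,-1,-1,-1,-1,-1,-1,-1,-1,-1,-1,-1,-1,-1,-1,-1,-1,-1]

```text
clock: 30.82
tool_pos: [0.4912, 0.1465, 0.1716]
eef_rot: [0.23, 0.973, -0.0, 0.0]
contact_force: [0.2, 0.2, 0.1]
opening: 0.397
finger_force: 20.0
```

```bash
python3 - <<'E'
from h import *
s=r.get_state();c=r.get_calibration("wrist");im=r.snapshot("wrist");print(s["tool_pos"].round(4),s["contact_force"].round(1),rows([.4905,.1476,.155]).round(4))
cv2.imwrite("pics/w9.png",im)
print(proj(c,"wrist",s["tool_pos"]-[0,0,.0526]))
cv2.imwrite("pics/w9c.png",cv2.resize(im[230:330,230:330],None,fx=5,fy=5,interpolation=cv2.INTER_NEAREST))
E
```

```text
[0.4912 0.1465 0.1716] [0.2 0.2 0.1] [0.0011 0.0005 0.0166]
[278.45405581 284.09745275]
```

View pics/w9c.png

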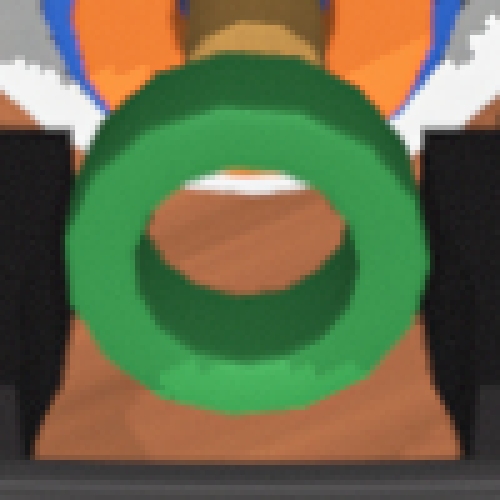

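The crop shows the green ring held with its bore centred at (278.7,282.7), the same offset as the other rings. The orange ring lies on the blue one below it. Lowering now.

Request:
play_rows:
  translation:
    - [0.0005,-0.0004,0.008]
    - [0,0,0.008]
    - [0,0,0.003]
    - [0,0,0]
    - [0,0,0]
  delta_rot:
    - [0,0,0]
    - [0,0,0]
    - [0,0,0]
    - [0,0,0]
    - [0,0,0]
  grip: [-1,-1,-1,-1,-1]

```text
clock: 31.5
tool_pos: [0.4906, 0.1471, 0.1527]
eef_rot: [0.229, 0.973, 0.0, 0.0]
contact_force: [0.8, 0.4, 0.3]
opening: 0.397
finger_force: 20.0
```

Request:
play_rows:
  translation:
    - [0.0003,0.0004,0.003]
    - [0,0,0.002]
    - [0,0,0.001]
    - [0,0,0.001]
    - [0,0,0.001]
    - [0,0,0.001]
    - [0,0,0.001]
    - [0,0,0]
  delta_rot:
    - [0,0,0]
    - [0,0,0]
    - [0,0,0]
    - [0,0,0]
    - [0,0,0]
    - [0,0,0]
    - [0,0,0]
    - [0,0,0]
  grip: [-1,-1,-1,-1,-1,-1,-1,-1]

```text
clock: 32.5
tool_pos: [0.4904, 0.1475, 0.1425]
eef_rot: [0.229, 0.973, 0.0, -0.0]
contact_force: [-0.4, 0.4, -1.2]
opening: 0.398
finger_force: 20.0
```

Request:
play_rows:
  translation:
    - [0,0,0.001]
    - [0,0,0.001]
    - [0,0,0.001]
    - [0,0,0.001]
    - [0,0,0]
  delta_rot:
    - [0,0,0]
    - [0,0,0]
    - [0,0,0]
    - [0,0,0]
    - [0,0,0]
  grip: [-1,-1,-1,-1,-1]

```text
clock: 33.12
tool_pos: [0.4903, 0.1475, 0.1385]
eef_rot: [0.229, 0.973, -0.0, -0.0]
contact_force: [-0.1, -0.5, -0.9]
opening: 0.398
finger_force: 20.0
```

Threaded. Home should be at TCP ≈ 0.1246.

Request:
play_rows:
  translation:
    - [0,0,0.003]
    - [0,0,0.003]
    - [0,0,0.003]
    - [0,0,0.002]
    - [0,0,0.001]
    - [0,0,0.001]
    - [0,0,0]
    - [0,0,0]
  delta_rot:
    - [0,0,0]
    - [0,0,0]
    - [0,0,0]
    - [0,0,0]
    - [0,0,0]
    - [0,0,0]
    - [0,0,0]
    - [0,0,0]
  grip: [-1,-1,-1,-1,-1,-1,-1,-1]

```text
clock: 34.12
tool_pos: [0.4905, 0.1475, 0.1257]
eef_rot: [0.229, 0.973, 0.0, 0.0]
contact_force: [-0.7, -0.9, -0.6]
opening: 0.398
finger_force: 20.0
```

Request:
play_rows:
  translation:
    - [0,0,0.0007]
    - [0,0,0.0007]
    - [0,0,0]
    - [0,0,0]
  delta_rot:
    - [0,0,0]
    - [0,0,0]
    - [0,0,0]
    - [0,0,0]
  grip: [-1,-1,-1,-1]

```text
clock: 34.62
tool_pos: [0.4905, 0.1475, 0.1243]
eef_rot: [0.229, 0.973, 0.0, 0.0]
contact_force: [-1.2, -1.3, 1.5]
opening: 0.399
finger_force: 20.0
```

Request:
play_rows:
  translation:
    - [0,0,0.0006]
    - [0,0,0]
    - [0,0,0]
  delta_rot:
    - [0,0,0]
    - [0,0,0]
    - [0,0,0]
  grip: [-1,-1,-1]

```text
clock: 35.0
tool_pos: [0.4905, 0.1475, 0.1237]
eef_rot: [0.229, 0.973, 0.0, 0.0]
contact_force: [0.4, -0.1, 2.4]
opening: 0.395
finger_force: 20.0
```

Request:
play_rows:
  translation:
    - [0,0,0.0004]
    - [0,0,0]
    - [0,0,0]
    - [0,0,0]
    - [0,0,0]
    - [0,0,0]
    - [0,0,-0.02]
    - [0,0,-0.04]
    - [0,0,-0.04]
    - [0,0,-0.04]
    - [0,0,0]
    - [0,0,0]
  delta_rot:
    - [0,0,0]
    - [0,0,0]
    - [0,0,0]
    - [0,0,0]
    - [0,0,0]
    - [0,0,0]
    - [0,0,0]
    - [0,0,0]
    - [0,0,0]
    - [0,0,0]
    - [0,0,0]
    - [0,0,0]
  grip: [-1,-1,0.2,0.5,1,1,1,1,1,1,1,1]

```text
clock: 36.5
tool_pos: [0.49, 0.1472, 0.2626]
eef_rot: [0.229, 0.973, -0.0, -0.0]
contact_force: [0.5, 0.4, 0.7]
opening: 0.997
finger_force: 0.0
```

```bash
python3 - <<'E'
from h import *
s=r.get_state();print(s["clock"],s["tool_pos"],s["opening"])
a=r.snapshot("scene");w=r.snapshot("wrist")
x=np.hstack([cv2.resize(a[150:230,260:360],(480,384),interpolation=0),cv2.resize(w[100:260,200:360],(310,310))if 0 else cv2.copyMakeBorder(cv2.resize(w[100:260,200:360],(310,310)),0,74,0,0,0)])
cv2.imwrite("pics/f.png",x)
E
```

```text
36.5 [0.48997463 0.14716549 0.26264489] 0.9969272139972709
```

View pics/f.png

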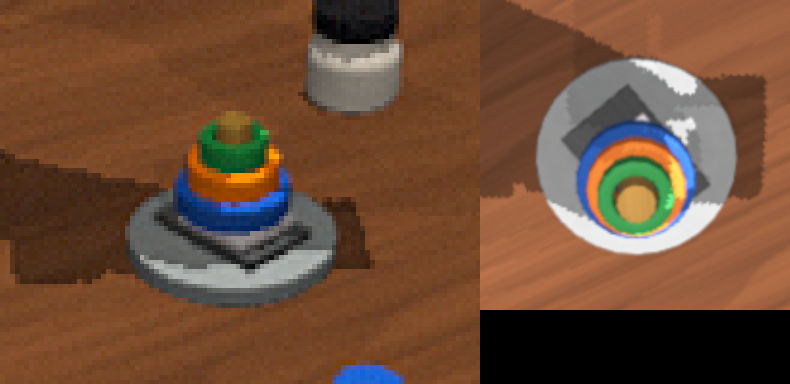

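The picture shows the blue, orange and green rings stacked flat on the post, with the post tip showing above the green one at (235,125). The gripper is clear of everything, so I'm handing the job in.

```bash
python3 -c "
from plant import r
print(r.finish_job())"
```

```text
the job is handed in; nothing more can be done
None
```

The wide, middle and small rings are stacked in that order on the post, each lowered until it made contact and then released. The job was handed in with about 36.6 s on the clock; no verdict came back.

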